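Open the bayonet cap of a work lantern

TASK

The battery work lantern must be opened for a battery change. Carry it by its handle (never by its cap) to the wooden cradle, which keeps it from turning, stand it gently right down in it, and fold the handle down to one side out of the way. Then press the cap down, turn it a quarter turn anticlockwise to free it from its lugs without forcing it, lift it off and set it down right way up on the bare bench clear of the cradle, leaving the lantern standing in the cradle and the other things where they are.

Things in the scene. Friction and masses are not known exactly. Their poses are not given: they have to be found in the camera images.
- lantern: Loose work lantern, upright: square body 84 x 84 mm, 87 mm high, black with a white light band; about 0.5 kg, with battery, handle and cap 0.86 kg. Origin: centre of its underside, z up. Its wire handle is hinged on its +y and -y faces at height 76 mm. It fits the cradle in any of four quarter turns.
- neck (a point): Point on the lantern's axis, 103 mm above its underside, in the round neck (54 mm across) under the cap, level with two 6 mm lugs that stick out of the neck along the lantern's +x and -x. They hold the cap: a spring under the battery pushes it up against them with 8 N, and 0.8 N more for each mm pressed. Unpressed, or turned past its stop, it jams; over 3 N m there counts as forcing it.
- bail_grip (a point): Centre of the round rubber grip (16 mm thick, 70 mm long, along the lantern's y) of the lantern's hinged wire handle, 108 mm from the hinge axis: with the handle upright it is above the lantern's centre, 184 mm above its underside, 33 mm above the top of the cap's bar and in the way of the cap. Wire arms at y = +-48.5 mm.
- bail (a joint): Hinge angle of the handle, rad: 0 upright, positive leans to the lantern's +x, negative to its -x; folded down at the stops +-1.62 (grip level with the hinges or a little lower). Either side will do. Light friction (0.02 N m) holds it near upright; pushed beyond about 0.5 rad it falls over by itself. Starts within +-0.2.
- cap: Loose metal bayonet cap, 74 mm across, 0.22 kg. Origin: centre of its skirt's lower edge, z up. Starts locked, axes parallel to the lantern's, origin 97 mm above its underside. Press down 5 mm or more (bottoms at 10 mm, 16 N), keep it down and turn it 90 degrees (84 to 96 will do; a stop follows) anticlockwise from above about +z; then it rises and lifts off. Skirt 20 mm deep, 1.5 mm play.
- cap_bar (a point): Centre of the upright grip bar on top of the cap: 62 mm long (along the cap's y), 16 mm wide (along its x), 28 mm high. This point is on the cap's axis, 40 mm above its lower edge and 14 mm above the flat top of the cap.
- cradle: Wooden holding jig fixed to the bench: plywood base 160 x 160 x 12 mm with four cleats round a 90 x 90 mm square space (3 mm play round the lantern each side, 6 mm chamfer on the upper inner edges). Origin: centre of its underside, on the bench; x and y parallel to the square's sides. The space's floor is at 12 mm, the cleats' tops at 36 mm.
- square_bar: Bystander, loose: square wooden bar, 31 x 165 x 31 mm, lying on the bench in the middle, between the lantern and the cradle. Origin: centre of its underside.
- bottle: Bystander, loose: upright round bottle with a white cap, 69 mm across, 212 mm tall, at the back of the bench, left of the tin. Origin: centre of its underside.
- wax_tin: Bystander, loose: round tin, 69 mm across, 59 mm tall, at the back of the bench in the middle. Origin: centre of its underside.
- sanding_block: Bystander, loose: cork sanding block, 60 x 97 x 26 mm, at the back of the bench, left of the bottle. Origin: centre of its underside.
- block_plane: Bystander, loose: small wooden hand plane, 52 x 150 x 80 mm, on the left of the bench. Origin: centre of its underside.

How it is judged:
By the outcome, as a careful person would: the job done as asked, in the order asked, and still so for the second after the job is handed in, with the robot touching nothing.
It also fails if it takes over 72 s, if anything falls off the work surface, if the arm or the gripper's body presses on something with over 40 N, if the wrist force passes 120 N, or if a joint passes its speed limit or range.

ROBOT

A 7-joint arm with a two-finger parallel gripper is mounted at the origin on the work surface; the furniture and walls round the work are solid. World frame = base frame: x ahead of the robot, y to its left, z up, the work surface at z = 0. Lengths are in m, angles in rad, forces in N, time in s.
With the tool pointing down it reaches from about 0.425 to 0.95 m from the base axis. Payload 4.7 kg.
Tool frame: the origin (TCP) lies between the finger pads; the fingertips stand 25 mm ahead of it and the grasp point (between the pads) lies 6 mm ahead of it; x points along the fingers, z is the direction in which the jaws open and shut, and the axes are right-handed (so a half turn about x gives the same grasp; the last joint's range is limited). The gripper opens to 85 mm and grips with 20 to 120 N. Pads are 22 mm wide; open, the fingers measure 114 mm over their backs; the gripper's body (76 mm by 85 mm) begins 54 mm behind the grasp point. The pads swing forward as they close: fully open they stand 13 mm farther back than shut.
Start: joints at [-1.293, 0.469, -0.049, 1.532, 0.024, 1.141, -0.082], TCP at [0.204, 0.644, 0.256] pointing down, gripper open.
Joint ranges: [-2.59, 2.59], [-0.33, 1.99], [-1.39, 1.29], [0.1, 2.45], [-1.04, 4.18], [0.21, 1.99], [-2.66, 2.66]. Speed limits (rad/s): [2.57, 2.57, 3.14, 3.14, 3.14, 3.14, 3.14].

INTERFACE

Orientations are given as a 3x3 rotation matrix whose columns are the frame's x, y, z axes.
In Python, from rig import * gives the robot as it stands. Calls block until the motion is done:
- movep(position, orientation): joint-space move of the TCP to a pose.
- move_l(position, attitude=None, feed=0.15, until_force=None): straight line of the TCP; attitude=None keeps the orientation; feed is the mean speed in m/s. With until_force (N) it stops when the force on the tool has changed by that much, and returns True; else False.
- move_joints(angles): joint-space move.
- command_gripper(opening, newtons=None): finger opening in m; newtons is the grip in N (None keeps the last); returns when the fingers have stopped.
- sleep(seconds).
- inverse_kinematics(position, orientation): joint angles nearest the present ones, or None.
- sense(): the state.
- camera(name): name is "scene" or "top" or "wrist"; returns (picture, depth): 420x560x3 uint8, red, green, blue; 420x560 float32, m along the optical axis (not along the pixel's ray), 0 where there is no reading.
- camera_params(name): a dict with "K" (3x3 intrinsics, pixels), "position" and "rotation" of the camera in the world; the wrist camera has in their place "tool_from_camera" (4x4, takes a point from camera to tool coordinates, whose origin is the TCP and whose axes are the tool frame's). Camera axes: x right, y down, z forward; pixel columns grow to the right and rows downward; lengths in m; the calibration is good to about 2 mm. A picture is of the moment at which its call begins: read the wrist's pose just before it. camera_params takes no time and is no camera call.
A pose or a line that the arm cannot do raises Unreachable and nothing moves.
- finish_job(): hands the job in, once; it reports no verdict.
The state is a dict: "time_s": time; "joint_pos": joint angles; "qd": joint speeds; "joint_efforts": joint torques, N m; "position": TCP position; "tcp_rot": TCP orientation; "wrist_force": force on the tool from outside, world axes, zero at the start; "ft_torque": the same for the moment, N m; "finger_gap": finger opening in m.
Only numpy, scipy, OpenCV 4.12 (cv2) and the standard library are available. Lean on these libraries where they do the work, as an engineer would, in place of code of your own. Each camera call takes 0.05 s, during which the arm holds its last target.

## Working session

There is one attempt and no reset: what is moved stays moved. The work goes in short steps, each a Python script; the robot and the scene stay as the last script left them, time stands still between calls to the robot, and variables do not carry over. Pictures are saved under pics/ and viewed, and the job is handed in when it is done.

```bash
ls; mkdir -p pics
python3 - <<'E'
from rig import *
import cv2,numpy as np
s=sense();print(s['time_s'],s['position'],s['tcp_rot'],s['finger_gap'])
for n in ['scene','top','wrist']:
    p,d=camera(n);cv2.imwrite(f'pics/{n}0.png',p[:,:,::-1]);np.save(f'pics/{n}0.npy',d);
    c=camera_params(n);print(n,{k:np.round(v,4).tolist() for k,v in c.items() if k!='name'})
E
```

```text
pics
0.0 [0.20366408 0.64296172 0.25521877] [[-5.65387857e-04 -9.53308109e-01  3.01998889e-01]
 [-1.93142972e-03  3.01999415e-01  9.53306154e-01]
 [-9.99997975e-01 -4.43019064e-05 -2.01199442e-03]] 0.0853655483716322
scene {'K': [[536.5502, 0.0, 275.3386], [0.0, 536.5502, 208.4439], [0.0, 0.0, 1.0]], 'position': [-0.4651, -0.6967, 0.8272], 'rotation': [[0.6102, -0.3693, 0.7009], [-0.7922, -0.2963, 0.5335], [0.0107, -0.8808, -0.4733]]}
top {'K': [[466.4643, 0.0, 279.5075], [0.0, 466.4643, 207.9012], [0.0, 0.0, 1.0]], 'position': [0.4704, 0.0819, 1.3462], 'rotation': [[0.0268, -0.9956, 0.0902], [-0.9994, -0.0246, 0.0252], [-0.0229, -0.0908, -0.9956]]}
wrist {'K': [[312.3584, 0.0, 280.2408], [0.0, 312.3584, 210.3329], [0.0, 0.0, 1.0]], 'tool_from_camera': [[-0.0006, -0.2589, 0.9659, -0.1191], [0.0008, -0.9659, -0.2589, 0.0654], [1.0, 0.0007, 0.0008, 0.0001], [0.0, 0.0, 0.0, 1.0]]}
```

View pics/scene0.png

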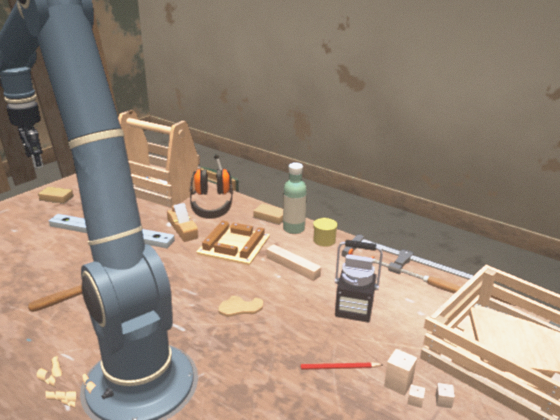

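View pics/top0.png

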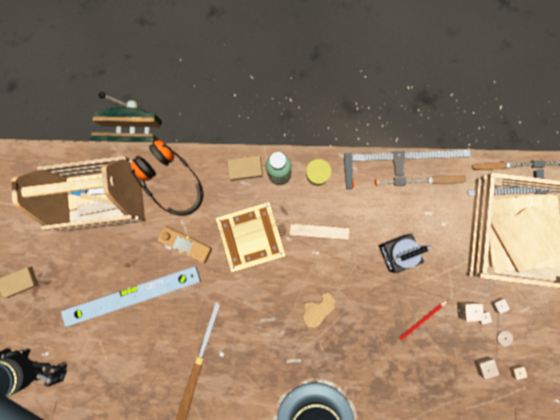

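View pics/wrist0.png

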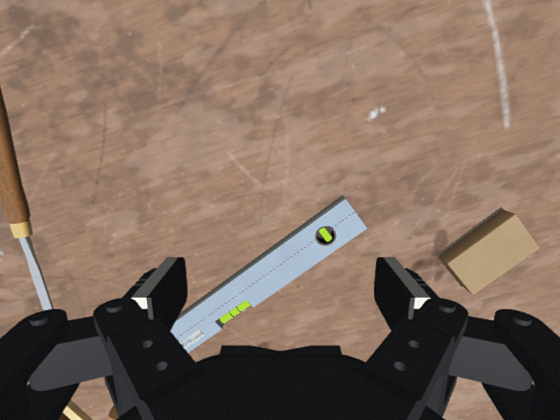

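The top view shows the lantern near (403,252) with its grip across it. The cradle, four brown cleats on pale ply, is at (250,237) and the square bar at (320,232). Next I'll enlarge and measure these.

```bash
cat > h.py <<'E'
import numpy as np,cv2
from rig import *
def cloud(n,d,pose=None):
    c=camera_params(n);K=c['K'];v,u=np.mgrid[:420,:560]
    P=np.stack([(u-K[0,2])/K[0,0]*d,(v-K[1,2])/K[1,1]*d,d],-1)
    if n=='wrist':
        p,R=pose;T=c['tool_from_camera'];P=P@T[:3,:3].T+T[:3,3];return P@np.array(R).T+p
    return P@np.array(c['rotation']).T+c['position']
def rot(yaw):  # tool down, jaws (tool z) along world angle yaw
    x=np.array([0,0,-1.]);z=np.array([np.cos(yaw),np.sin(yaw),0]);return np.stack([x,np.cross(z,x),z],1)
def project(n,P):
    c=camera_params(n);q=(np.atleast_2d(P)-c['position'])@np.array(c['rotation']);q=q@np.array(c['K']).T;return q[:,:2]/q[:,2:]
E
python3 - <<'E'
from h import *
p=cv2.imread('pics/top0.png');d=np.load('pics/top0.npy')
W=cloud('top',d)
cv2.imwrite('pics/topz.png',np.hstack([cv2.resize(p[190:290,200:300],(400,400),interpolation=2),cv2.resize(p[200:300,355:455],(400,400),interpolation=2)]))
def sub(m,W):return W[m]
z=W[...,2]
reg=np.zeros(z.shape,bool);reg[190:285,205:297]=1
m=reg&(z>0.027)&(z<0.05)
P=W[m];print('cleat',len(P),P.mean(0),np.median(P[:,2]))
r=cv2.minAreaRect(P[:,:2].astype(np.float32));print(r)
m=reg&(z>0.007)&(z<0.05);r=cv2.minAreaRect(W[m][:,:2].astype(np.float32));print('base',r,np.median(z[m&(z<.02)]))
reg=np.zeros(z.shape,bool);reg[205:300,355:455]=1
for lo,hi in [(.02,.1),(.1,.13),(.135,.155),(.16,.21)]:
    m=reg&(z>lo)&(z<hi);P=W[m]
    if len(P)>5:print(lo,len(P),P.mean(0),cv2.minAreaRect(P[:,:2].astype(np.float32)))
E
```

```text
cleat 1290 [0.50737368 0.19626162 0.03501362] 0.03522419545599231
((0.5082619190216064, 0.19934165477752686), (0.1363983154296875, 0.27357029914855957), 18.284465789794922)
base ((0.5065648555755615, 0.1954001784324646), (0.27318325638771057, 0.25504642724990845), 86.96294403076172) 0.011962710106965702
0.02 469 [ 0.47192446 -0.20154628  0.07663706] ((0.4723329544067383, -0.220639169216156), (0.08485612273216248, 0.10271057486534119), 23.07940673828125)
0.1 463 [ 0.47383674 -0.21722305  0.12177552] ((0.4732512831687927, -0.22035041451454163), (0.07422168552875519, 0.07408618181943893), 67.31005096435547)
0.135 53 [ 0.47565003 -0.21294648  0.1463039 ] ((0.4762769341468811, -0.2171841561794281), (0.007410214748233557, 0.09922797232866287), 24.350004196166992)
0.16 225 [ 0.47244115 -0.21868498  0.18839654] ((0.47269338369369507, -0.22083047032356262), (0.016246190294623375, 0.10165820270776749), 23.057825088500977)
```

View pics/topz.png

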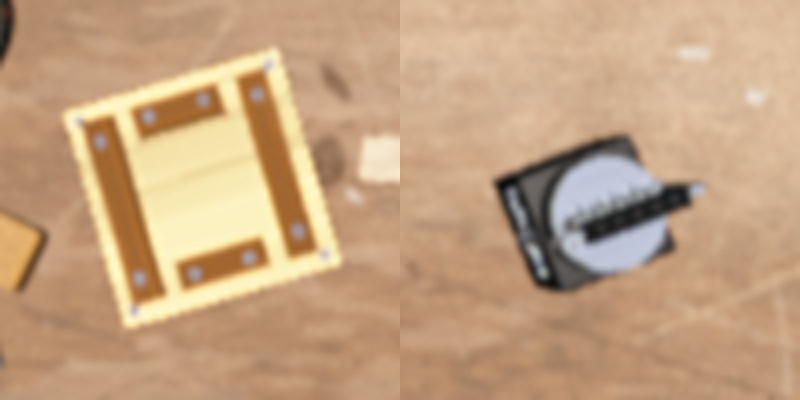

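Run:
```python
from h import *
p=cv2.imread('pics/top0.png');d=np.load('pics/top0.npy')
W=cloud('top',d);z=W[...,2]
for lo,hi in [(.007,.05),(.027,.05)]:
    m=((z>lo)&(z<hi)).astype(np.uint8);n,l,st,c=cv2.connectedComponentsWithStats(m,connectivity=4)
    if lo<.01:
        k=l[237,250];Q=W[l==k]
    else:
        Q=W[(l>0)&(np.hypot(W[...,0]-.5065,W[...,1]-.1954)<.115)]
    print(len(Q),cv2.minAreaRect(Q[:,:2].astype(np.float32)),np.median(Q[:,2]))
# cleats by colour
hsv=cv2.cvtColor(p,cv2.COLOR_BGR2HSV);print(hsv[237,228],hsv[237,250],hsv[290,260])
for n,box in [('bottle',(150,190,260,295)),('tin',(155,190,300,335)),('bar',(215,245,285,352)),('plane',(220,270,155,212))]:
    a,b,c,e=box;Q=W[a:b,c:e].reshape(-1,3);Q=Q[Q[:,2]>.015];print(n,cv2.minAreaRect(Q[:,:2].astype(np.float32)),Q[:,2].max())
for y in [23.08,113,203,-67]:
    print(y,inverse_kinematics([.473,-.2204,.178],rot(np.radians(y))))
for y in [17,107,197,-73,-163]:
    print(y,inverse_kinematics([.507,.196,.19],rot(np.radians(y))))
# scene camera measurement of lantern grip / cradle
d=np.load('pics/scene0.npy');V=cloud('scene',d)
near=(np.hypot(V[...,0]-.473,V[...,1]+.22)<.075)
for lo,hi in [(.1,.128),(.165,.21)]:
    Q=V[near&(V[...,2]>lo)&(V[...,2]<hi)];print(len(Q),cv2.minAreaRect(Q[:,:2].astype(np.float32)),Q[:,2].max())
Q=V[(np.hypot(V[...,0]-.507,V[...,1]-.196)<.12)&(V[...,2]>.006)&(V[...,2]<.05)];print(cv2.minAreaRect(Q[:,:2].astype(np.float32)))
```

```text
3038 ((0.5080448389053345, 0.19940894842147827), (0.16013750433921814, 0.162496417760849), 18.24940299987793) 0.014574701254806532
1177 ((0.5161473751068115, 0.17547637224197388), (0.1363983154296875, 0.1842506229877472), 18.284465789794922) 0.035313982858966364
[ 14 178 159] [ 24  72 248] [ 13  91 183]
bottle ((0.5996521711349487, 0.1261044591665268), (0.26185131072998047, 0.0890861377120018), 2.2705178260803223) 1.3462228296966878
tin ((0.6051746606826782, 0.05324525758624077), (0.06758672744035721, 0.2671932280063629), 63.81358337402344) 1.3462228296966878
bar ((0.5104406476020813, 0.0016085803508758545), (0.07442177087068558, 0.1636008769273758), 2.018829345703125) 1.3462228296966878
plane ((0.44757717847824097, 0.27645036578178406), (0.3761826455593109, 0.10955969989299774), 80.44567108154297) 1.3462228296966878
23.08 [-0.3440503   0.41989535  0.90322439  2.01538061 -0.42056318  0.90133219
  1.1881337 ]
113 [ 0.85280726  0.37541088 -0.61618575  1.95145615  0.27445491  0.89763232
  2.06868763]
203 [-0.47255902  0.5182547   1.11977221  2.0203161  -0.57460138  0.96192135
 -1.795872
[... 249 characters left out ...]
2534  1.92324198 -0.03045873  0.89434122
  1.45039687]
197 [ 0.40095402  0.60899017 -1.17383514  1.87486268  0.63475166  1.09663445
  2.41657563]
-73 [-0.91667983  0.36369904  0.59563315  1.94583399 -0.25623722  0.90669371
 -1.46604445]
-163 [ 0.40095402  0.60899017 -1.17383514  1.87486268  0.63475166  1.09663445
  2.41657563]
540 ((0.46177640557289124, -0.23229454457759857), (0.05456431955099106, 0.10177883505821228), 31.253320693969727) 0.12774017686672823
278 ((0.470603346824646, -0.2267545461654663), (0.017566777765750885, 0.10061180591583252), 23.040424346923828) 0.19203762760568832
((0.5055396556854248, 0.19598838686943054), (0.16455918550491333, 0.2382534295320511), 19.50017738342285)
```

Run:
```python
from h import *
movep([.473,-.2206,.30],rot(np.radians(23.08)))
command_gripper(0.06,40)
s=sense();print(s['time_s'],s['position'],s['joint_pos'])
p,d=camera('wrist');cv2.imwrite('pics/w1.png',p[:,:,::-1]);np.save('pics/w1.npy',d)
W=cloud('wrist',d,(s['position'],s['tcp_rot']))
ok=(d>0)&(np.hypot(W[...,0]-.473,W[...,1]+.22)<.08)
for lo,hi in [(.02,.1),(.112,.128),(.14,.156),(.165,.21)]:
    Q=W[ok&(W[...,2]>lo)&(W[...,2]<hi)]
    if len(Q)>5:print(lo,len(Q),cv2.minAreaRect(Q[:,:2].astype(np.float32)),Q[:,2].max())
```

```text
3.6917 [ 0.47304311 -0.22052854  0.29997988] [-0.47674187  0.25797127  1.01620655  1.87714087 -0.24126731  1.13771369
  1.03013175]
0.02 1732 ((0.4707881808280945, -0.21810704469680786), (0.08413287997245789, 0.09220689535140991), 22.973649978637695) 0.09999714845490087
0.112 3070 ((0.47307172417640686, -0.22305136919021606), (0.07489551603794098, 0.07469258457422256), 67.81928253173828) 0.12790735460227767
0.14 17 ((0.45722678303718567, -0.18528246879577637), (0.012282799929380417, 0.021399803459644318), 22.2956485748291) 0.15429776021255454
0.165 2074 ((0.47182053327560425, -0.22066283226013184), (0.01641378179192543, 0.09779761731624603), 23.619464874267578) 0.19517757056143767
```

View pics/w1.png

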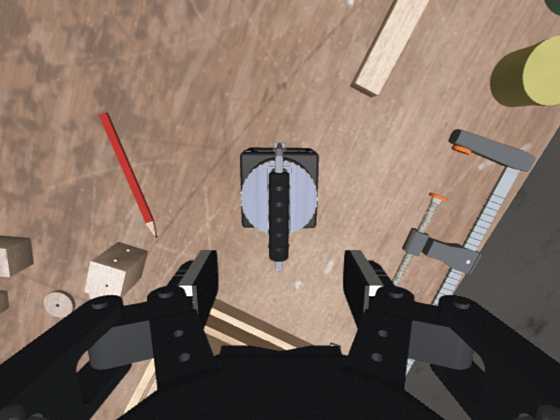

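The wrist view confirms it. The grip lies along column 279, midway between the fingers, over the round cap at (280,198), and the handle is nearly upright. I'll grasp it and lift.

```bash
python3 - <<'E'
from h import *
R=rot(np.radians(23.2))
move_l([.4722,-.2207,.188],R,feed=.12)
command_gripper(0.005,70)
s=sense();print(s['time_s'],s['position'],s['finger_gap'],s['wrist_force'])
move_l([.4722,-.2207,.218],feed=.06)
s=sense();print(s['position'],s['finger_gap'],s['wrist_force'],s['ft_torque'])
move_l([.4722,-.2207,.273],feed=.1)
s=sense();print(s['time_s'],s['wrist_force'],s['finger_gap'])
for n in ['scene','top','wrist']:
    p,d=camera(n);cv2.imwrite(f'pics/{n}2.png',p[:,:,::-1]);np.save(f'pics/{n}2.npy',d)
E
python3 -c "
import cv2,numpy as np
a=cv2.imread('pics/scene2.png')[180:340,260:460];b=cv2.imread('pics/wrist2.png')
cv2.imwrite('pics/c2.png',np.hstack([cv2.resize(a,(400,320)),cv2.resize(b,(400,320))]))"
```

```text
5.3083 [ 0.47252672 -0.22071359  0.18852126] 0.013857460323982381 [-0.61988143  0.37600587  3.87797042]
[ 0.47200029 -0.22040107  0.21788623] 0.013901423380058375 [-0.28301337 -0.06021175 -9.61567151] [ 0.06998736  0.05997114 -0.00689375]
6.6583 [-0.43995979  0.74561266 -8.81244899] 0.01389511013288917
```

View pics/c2.png

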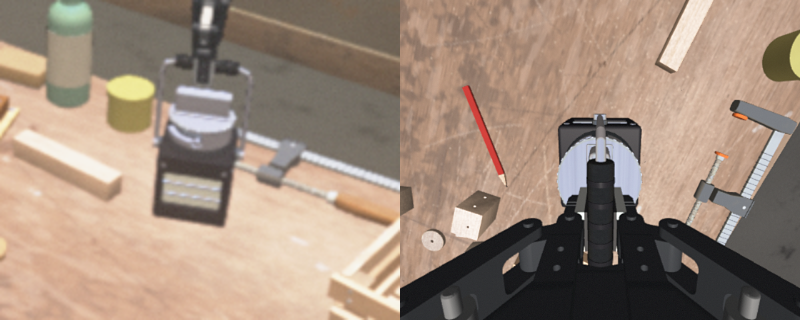

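The scene crop shows the lantern hanging level from the grip, well clear of the bench. Next I carry it over and measure the lantern and cradle together.

Run:
```python
from h import *
R=rot(np.radians(18.4))
q=inverse_kinematics([.508,.1994,.273],R);print(q)
move_l([.49,-.01,.283],rot(np.radians(20.8)),feed=.15)
move_l([.506,.1994,.283],R,feed=.13)
sleep(.4)
s=sense();print(s['time_s'],s['position'],s['wrist_force'],s['ft_torque'],s['joint_pos'])
for n in ['scene','top','wrist']:
    p,d=camera(n);cv2.imwrite(f'pics/{n}3.png',p[:,:,::-1]);np.save(f'pics/{n}3.npy',d)
    W=cloud(n,d,(s['position'],s['tcp_rot']))
    r=np.hypot(W[...,0]-.507,W[...,1]-.198)
    def rect(m,t):
        Q=W[m]
        if len(Q)>20:
            c,sz,a=cv2.minAreaRect(Q[:,:2].astype(np.float32));print(n,t,len(Q),np.round(c,4),np.round(sz,4),round(a,2),np.median(Q[:,2]),Q[:,2].min())
    z=W[...,2];ok=(d>0)
    rect(ok&(r<.05)&(z>.2)&(z<.219),'cap top')
    rect(ok&(r<.075)&(z>.1)&(z<.195),'body')
    rect(ok&(r<.118)&(z>.006)&(z<.017),'base')
    rect(ok&(r<.1)&(z>.028)&(z<.045),'cleats')
a=cv2.imread('pics/scene3.png')[120:320,140:390];b=cv2.imread('pics/wrist3.png')
cv2.imwrite('pics/c3.png',np.hstack([cv2.resize(a,(400,320)),cv2.resize(b,(400,320))]))
```

```text
[-1.25111654  0.36441167  1.038574    1.86234921 -0.34938607  1.11320636
  0.23801107]
10.5333 [0.50601174 0.19930558 0.28302166] [ 0.33693254 -0.98912551 -8.90349978] [ 0.03921044 -0.00252822 -0.02419873] [-1.15741606  0.29936239  0.88390029  1.84972455 -0.25722821  1.11201321
  0.14102415]
scene cap top 250 [0.4958 0.1895] [0.0597 0.093 ] 34.93 0.21369219423275554 0.20013144082777046
scene body 1283 [0.4977 0.1886] [0.0905 0.1012] 32.93 0.14730498352781551 0.10000690195325934
scene base 893 [0.4984 0.2106] [0.1629 0.2052] 19.69 0.009975603663503918 0.006000681825823362
scene cleats 614 [0.5075 0.1931] [0.1458 0.14  ] 19.34 0.03254287165642772 0.02800751324125783
top cap top 84 [0.5045 0.1721] [0.0185 0.0632] 85.83 0.21667948393152525 0.2114071094679737
top body 262 [0.5095 0.1675] [0.0427 0.0936] 88.25 0.17986176774733253 0.10370267222367646
top base 576 [0.5192 0.1472] [0.2096 0.1207] 3.66 0.011730234090582159 0.006008616781032483
top cleats 552 [0.5164 0.1739] [0.1358 0.0851] 18.1 0.035118303008809915 0.028119331087788746
wrist cap top 3014 [0.5009 0.2111] [0.0745 0.0708] 20.26 0.2184672529144251 0.20000269938568305
wrist body 3646 [0.5044 0.2024] [0.0842 0.0921] 18.29 0.1823297757209854 0.1002235433584735
wrist base 3112 [0.5021 0.2159] [0.1604 0.1969] 18.28 0.01352122803105471 0.006357497902365727
wrist cleats 2625 [0.503  0.2133] [0.136  0.0999] 18.4 0.03733771553572768 0.0282353191048183
```

View pics/c3.png

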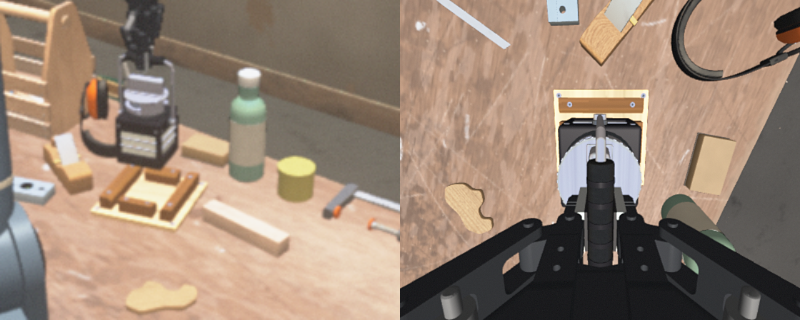

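View pics/top3.png

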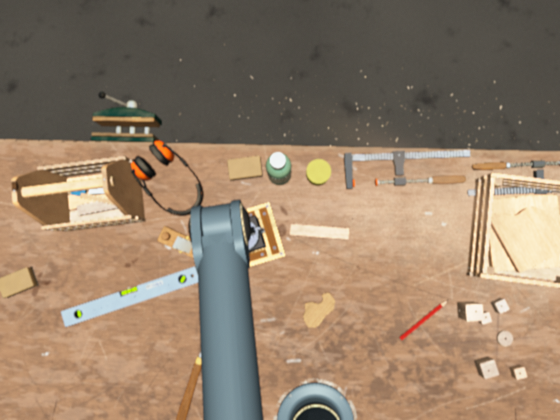

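Run:
```python
from h import *
s=sense();a=np.radians(18.3);u=np.array([np.cos(a),np.sin(a)]);v=np.array([-u[1],u[0]])
d=np.load('pics/wrist3.npy');W=cloud('wrist',d,(s['position'],s['tcp_rot']));U=W[...,:2]@u;V=W[...,:2]@v;z=W[...,2]
m=(abs(U-.5445)<.03)&(d>0)
def pr(t,x):print(t,len(x),np.round(np.percentile(x,[0,1,50,99,100]),4))
pr('base V far',V[m&(z>.007)&(z<.02)&(V>.03)&(V<.16)])
pr('cleat V',V[m&(z>.031)&(z<.045)&(V>.03)&(V<.13)])
mm=(abs(U-.5435)<.03)&(d>0)&(V<.1)&(V>0)
for lo in np.arange(.09,.2,.01): 
    x=mm&(z>lo)&(z<lo+.01)
    if x.sum()>10: pr('lant %.2f'%lo,V[x])
x=(d>0)&(z>.215)&(z<.222)&(abs(V-.03)<.045)&(abs(U-.543)<.045);pr('capU',U[x]);pr('capV',V[x]);print(s['position'][:2]@u,s['position'][:2]@v)
```

```text
base V far 755 [0.0634 0.0635 0.0991 0.157  0.1596]
cleat V 1094 [0.0719 0.072  0.0836 0.0946 0.0946]
lant 0.10 45 [0.0702 0.0702 0.0705 0.0706 0.0706]
lant 0.11 184 [0.0675 0.0676 0.0693 0.0703 0.0703]
lant 0.13 95 [0.0674 0.0674 0.0681 0.0684 0.0685]
lant 0.16 59 [0.0702 0.0702 0.0704 0.0743 0.0743]
lant 0.17 308 [0.0695 0.0696 0.0706 0.0799 0.0799]
lant 0.18 1324 [0.048  0.0512 0.0638 0.0704 0.0798]
lant 0.19 82 [0.0545 0.0548 0.0612 0.0797 0.0798]
lant 0.20 58 [0.0558 0.056  0.0624 0.0798 0.0798]
capU 5054 [0.5051 0.507  0.5335 0.5778 0.5797]
capV 5054 [0.0068 0.0132 0.0393 0.0637 0.0653]
0.5430281659304821 0.03043724428802427
```

Run:
```python
from h import *
a=np.radians(18.3);u=np.array([np.cos(a),np.sin(a)]);v=np.array([-u[1],u[0]])
t=.5448*u+.0297*v;R=rot(np.radians(18.4));print(t)
move_l([*t,.235],R,feed=.08)
hit=move_l([*t,.1985],R,feed=.025,until_force=5)
s=sense();print(hit,s['time_s'],s['position'],s['wrist_force'],s['ft_torque'])
for n in ['scene','wrist']:
    p,d=camera(n);cv2.imwrite(f'pics/{n}4.png',p[:,:,::-1]);np.save(f'pics/{n}4.npy',d)
a=cv2.imread('pics/scene4.png')[160:300,160:310];b=cv2.imread('pics/wrist4.png')
cv2.imwrite('pics/c4.png',np.hstack([cv2.resize(a,(400,373)),cv2.resize(b,(400,373))]))
```

```text
[0.50792142 0.19926103]
True 12.6917 [0.50800015 0.19971447 0.20051045] [0.61740172 0.05362113 6.66824756] [ 0.07713103 -0.05246465 -0.0196723 ]
```

View pics/c4.png

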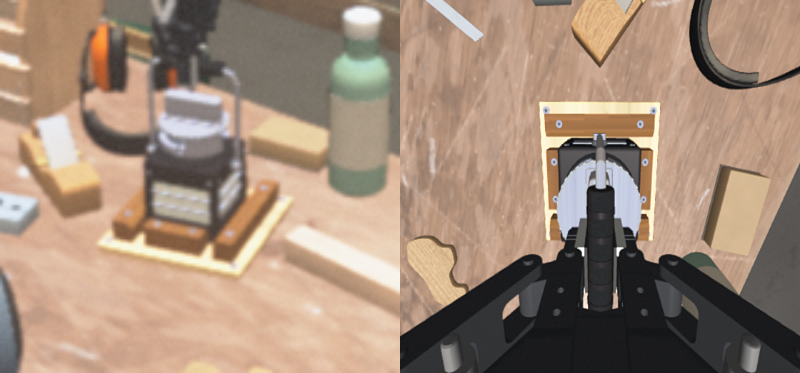

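The scene and wrist views show the lantern sitting down inside the cleats. The TCP stopped at 0.2005, against an expected 0.200. Now I release it and fold the handle.

Run:
```python
from h import *
a=np.radians(18.3);u=np.array([np.cos(a),np.sin(a)]);v=np.array([-u[1],u[0]])
c=np.array([.508,.1995]);R=rot(np.radians(18.4))
command_gripper(.05)
s=sense();print(s['time_s'],s['finger_gap'])
move_l([*c,.245],R,feed=.12)
move_l([*(c+.045*u),.245],R,feed=.15)
command_gripper(0.0,30)
move_l([*(c+.045*u),.194],R,feed=.12)
s=sense();print(s['finger_gap'],s['wrist_force'])
hit=move_l([*(c-.055*u),.194],R,feed=.12,until_force=12)
s=sense();print(hit,s['time_s'],s['position'][:2]@u-c@u,s['wrist_force'])
move_l([*(c-.02*u),.30],R,feed=.2)
sleep(.2)
s=sense();print(s['time_s'])
for n in ['scene','wrist']:
    p,d=camera(n);cv2.imwrite(f'pics/{n}5.png',p[:,:,::-1]);np.save(f'pics/{n}5.npy',d)
np.savez('pics/pose5.npz',p=s['position'],R=s['tcp_rot'])
a=cv2.imread('pics/scene5.png')[160:300,160:310];b=cv2.imread('pics/wrist5.png')
cv2.imwrite('pics/c5.png',np.hstack([cv2.resize(a,(400,373)),cv2.resize(b,(400,373))]))
W=cloud('wrist',d,(s['position'],s['tcp_rot']));z=W[...,2];U=W[...,:2]@u;V=W[...,:2]@v;ok=(d>0)&(abs(U-c@u)<.14)&(abs(V-c@v)<.07)
print(c@u,c@v)
for lo,hi in [(.07,.105),(.128,.142),(.157,.17)]:
    Q=W[ok&(z>lo)&(z<hi)]
    if len(Q)>20:
        r=cv2.minAreaRect(Q[:,:2].astype(np.float32));print(lo,len(Q),r,np.median(Q[:,2]),np.array(r[0])@u,np.array(r[0])@v)
```

```text
13.225 0.05032656962655605
-5.792804680526324e-05 [ 0.62243425 -0.10235448  1.03241399]
False 16.3083 -0.05414735551277006 [-0.62626377 -0.10471681 -0.28602736]
17.2167
0.5449496376075844 0.029902215158118122
0.07 3906 ((0.4731159210205078, 0.1856209635734558), (0.15799939632415771, 0.10288940370082855), 18.56555938720703) 0.09199877993289372 0.5074718915263505 0.0276784420025687
0.128 3538 ((0.5077924728393555, 0.1979108452796936), (0.07460372149944305, 0.07355153560638428), 23.898738861083984) 0.1363551261875169 0.5442536234404246 0.028458593141595052
0.157 1309 ((0.5075047016143799, 0.19788214564323425), (0.016048869118094444, 0.060765694826841354), 18.05372428894043) 0.16392882068520112 0.5439713946383634 0.028521702969228322
```

View pics/c5.png

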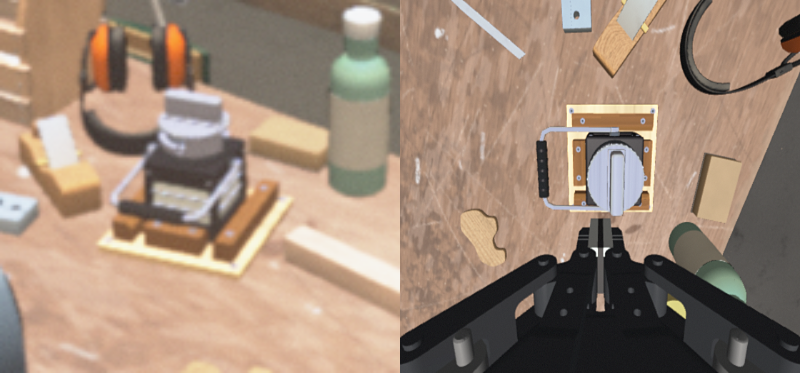

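Folded: in the wrist view the grip lies at (542,168), level beside the body, and the cap bar is clear at (617,183). Now grip the bar, press and check the force.

Run:
```python
from h import *
R=rot(np.radians(18.2));c=[.5077,.1983]
command_gripper(.045)
move_l([*c,.20],R,feed=.2)
hit=move_l([*c,.164],R,feed=.06,until_force=4)
s=sense();print(hit,s['time_s'],s['position'],s['wrist_force'])
command_gripper(0.0,90)
s=sense();print(s['time_s'],s['finger_gap'],s['position'],s['wrist_force'],s['ft_torque'],s['joint_pos'][6])
f0=s['wrist_force'][2]
for z in [.160,.1565]:
    move_l([*c,z],R,feed=.03);s=sense();print(s['position'],s['wrist_force'],s['ft_torque'],s['finger_gap'])
p,d=camera('scene');cv2.imwrite('pics/scene6.png',p[:,:,::-1])
cv2.imwrite('pics/c6.png',cv2.resize(p[160:300,160:310,::-1],(600,560)))
```

```text
False 19.225 [0.50790564 0.19820181 0.16400415] [ 0.75099088  0.0486954  -0.31050572]
19.6 0.014258698001009155 [0.50768957 0.19825153 0.16451826] [-2.59123067 -0.21068841  5.0754598 ] [-0.10130802  0.40964107 -0.03455899] 0.2803773306037064
[0.50800365 0.1983587  0.16078273] [-2.37006752 -0.14020359  7.83564644] [-0.07823663  0.61109052  0.01465637] 0.014215557674713556
[0.50803458 0.198317   0.15758252] [-2.7561183  -0.92910596 11.40783303] [-0.15901049  0.7697973  -0.01213263] 0.014205085708241347
```

View pics/c6.png

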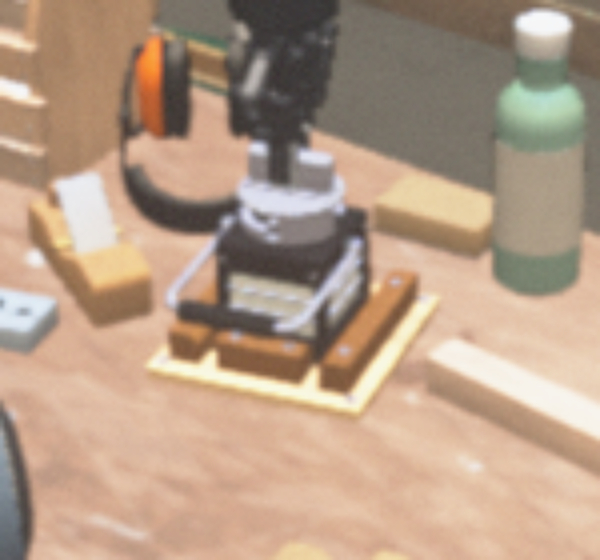

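Run:
```python
from h import *
c=[.5077,.1983]
move_l([*c,.1548],rot(np.radians(18.2)),feed=.03)
s=sense();print(s['position'],s['wrist_force'],s['ft_torque'])
for k in [4,10,20,30]:
    move_l([*c,.1548],rot(np.radians(18.2+k)),feed=.03)
    s=sense();z=s['tcp_rot'][:,2];print(k,round(s['time_s'],2),np.round(s['position'],4),np.round(s['wrist_force'],2),np.round(s['ft_torque'],3),round(np.degrees(np.arctan2(z[1],z[0])),2),round(s['joint_pos'][6],3))
    if abs(s['ft_torque'][2])>2: break
```

```text
[0.50803625 0.19838167 0.15608789] [-3.50449152 -0.97567153 11.46135557] [-0.22268369  0.88268222  0.03337925]
4 20.7 [0.5085 0.1985 0.1564] [-3.8  -0.59 10.61] [-0.222  0.73   0.048] 22.21 0.349
10 20.96 [0.5086 0.1986 0.1564] [-3.03 -0.9  11.82] [-0.256  0.66   0.214] 28.26 0.436
20 21.28 [0.5083 0.1988 0.1564] [-2.64  0.48 12.09] [-0.105  0.831  0.238] 38.26 0.582
30 21.61 [0.5081 0.1988 0.1563] [-3.54 -0.03 11.86] [-0.087  0.906  0.12 ] 48.26 0.728
```

Run:
```python
from h import *
c=[.5077,.1983]
for k in [45,60,75,84,88,91]:
    move_l([*c,.1545],rot(np.radians(18.2+k)),feed=.03)
    s=sense();z=s['tcp_rot'][:,2];print(k,round(s['time_s'],2),np.round(s['position'],4),np.round(s['wrist_force'],2),np.round(s['ft_torque'],3),round(np.degrees(np.arctan2(z[1],z[0])),2),s['finger_gap'])
    if abs(s['ft_torque'][2])>1.5: break
for n in ['scene','wrist']:
    p,d=camera(n);cv2.imwrite(f'pics/{n}7.png',p[:,:,::-1]);np.save(f'pics/{n}7.npy',d)
    W=cloud(n,d,(s['position'],s['tcp_rot']))
a=cv2.imread('pics/scene7.png')[160:300,160:310];b=cv2.imread('pics/wrist7.png')
cv2.imwrite('pics/c7.png',np.hstack([cv2.resize(a,(373,373)),cv2.resize(b,(427,373))]))
```

```text
45 22.02 [0.5079 0.1986 0.156 ] [-4.44 -1.19 11.53] [-0.188  1.     0.21 ] 63.25 0.014035528139841139
60 22.43 [0.5078 0.1983 0.156 ] [-4.04 -0.23 12.4 ] [-0.296  0.984  0.213] 78.24 0.014086471969152347
75 22.83 [0.5077 0.1981 0.156 ] [-4.08 -2.28 12.31] [-0.39   0.986  0.191] 93.24 0.014376384561243842
84 23.14 [0.5077 0.198  0.1559] [-4.9  -2.18 11.44] [-0.436  0.995  0.239] 102.24 0.014763493808661076
88 23.39 [0.5077 0.198  0.1559] [-3.4  -1.21 12.79] [-0.484  1.033  0.152] 106.22 0.014385422914464327
91 23.64 [0.5077 0.198  0.1559] [-4.35 -2.06 11.9 ] [-0.454  0.994  0.108] 109.2 0.014392489774763952
```

View pics/c7.png

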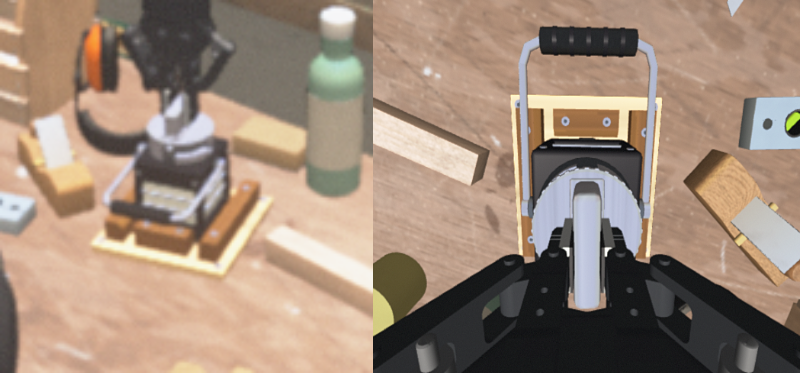

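Run:
```python
from h import *
s=sense();d=np.load('pics/wrist7.npy');W=cloud('wrist',d,(s['position'],s['tcp_rot']));z=W[...,2]
p=cv2.imread('pics/wrist7.png')
m=np.zeros(z.shape,bool);m[25:65,370-0*1-0:480]=0
g=cv2.cvtColor(p,cv2.COLOR_BGR2GRAY)
# grip ~ x (540-373)/427*560, y*420/373
m=np.zeros(z.shape,bool);m[28:68,212:354]=1
Q=W[m&(g<70)&(z>.06)&(z<.12)];r=cv2.minAreaRect(Q[:,:2].astype(np.float32));print('grip',len(Q),r)
Q=W[m&(g<70)&(z>.06)&(z<.12)][:,:2];l=cv2.fitLine(Q.astype(np.float32),cv2.DIST_HUBER,0,.01,.01).ravel();print('axis',np.degrees(np.arctan2(l[1],l[0])))
r_=np.hypot(W[...,0]-.508,W[...,1]-.198)
Q=W[(d>0)&(z>.012)&(r_<.125)&(z<.05)&(r_>.06)];print('cradle',cv2.minAreaRect(Q[:,:2].astype(np.float32)))
Q=W[(d>0)&(z>.085)&(z<.105)&(r_<.063)][:,:2];print('body',len(Q),cv2.minAreaRect(Q.astype(np.float32)))
```

```text
grip 3831 ((0.4056490361690521, 0.16388584673404694), (0.01611182652413845, 0.06890957057476044), 17.83750343322754)
axis -71.83353
cradle ((0.507145345211029, 0.19775277376174927), (0.15912777185440063, 0.2498202919960022), 18.429466247558594)
body 6638 ((0.5043328404426575, 0.1965685933828354), (0.07938335835933685, 0.10350511968135834), 19.101362228393555)
```

The grip axis gives a lantern yaw of about 18.2°, so the cap has turned about 91° against a window of 84 to 96°. Torque stayed below 0.25 N m. Now lift it off.

Run:
```python
from h import *
c=[.5077,.198];R=rot(np.radians(109.2))
for z in [.160,.166,.172]:
    hit=move_l([*c,z],R,feed=.04);s=sense();print(hit,z,np.round(s['position'],4),np.round(s['wrist_force'],2),np.round(s['ft_torque'],2),s['finger_gap'])
    if s['wrist_force'][2]<-8:print('jam');break
else:
    hit=move_l([*c,.205],R,feed=.06,until_force=8);s=sense();print(hit,np.round(s['position'],4),np.round(s['wrist_force'],2))
    if not hit: move_l([*c,.26],R,feed=.15)
s=sense();print(s['time_s'],s['position'],s['wrist_force'])
for n in ['scene','wrist']:
    p,d=camera(n);cv2.imwrite(f'pics/{n}8.png',p[:,:,::-1]);np.save(f'pics/{n}8.npy',d)
a=cv2.imread('pics/scene8.png')[160:300,160:310];b=cv2.imread('pics/wrist8.png')
cv2.imwrite('pics/c8.png',np.hstack([cv2.resize(a,(373,373)),cv2.resize(b,(427,373))]))
for t in [109.2,19,60,40]:
  for z in [.25,.06]: print(t,inverse_kinematics([.49,-.15,z],rot(np.radians(t))))
```

```text
False 0.16 [0.5077 0.198  0.1613] [-3.68 -1.24 10.7 ] [-0.37  0.97  0.05] 0.01412988426104292
False 0.166 [0.5076 0.198  0.1665] [-2.65 -0.61  5.88] [-0.25  0.6   0.03] 0.014445594428905823
False 0.172 [0.5075 0.1979 0.1716] [-0.01  0.8  -2.32] [0.03 0.04 0.13] 0.014697764798096443
False [0.5075 0.198  0.205 ] [-0.19  0.66 -2.15]
25.85 [0.50720186 0.19789885 0.25933199] [-0.14448881  0.36665533 -1.8554758 ]
109.2 [-0.33718581  0.23389884  0.6571718   1.95079899 -0.16790354  1.01074249
  2.30238273]
109.2 [-0.17303447  0.51930233  0.49811627  2.1049531  -0.42401603  0.61420033
  2.52740391]
19 [-0.51022684  0.27239412  0.88254199  1.95806462 -0.24608958  1.02163654
  0.81580003]
19 [-0.30212726  0.56460018  0.6761591   2.11160733 -0.58154434  0.65553379
  1.10556153]
60 [-0.44845482  0.25535113  0.79967721  1.95560003 -0.21468299  1.01647241
  1.4962116 ]
60 [-0.24336088  0.54118993  0.59375268  2.10863908 -0.50828044  0.63380627
  1.75027077]
40 [-0.49214093  0.26691776  0.85791725  1.95735884 -0.23636535  1.01992469
  1.17144341]
40 [-0.26604449  0.54960808  0.62525169  2.10979757 -0.53622048  0.6415442
  1.42824537]
```

View pics/c8.png

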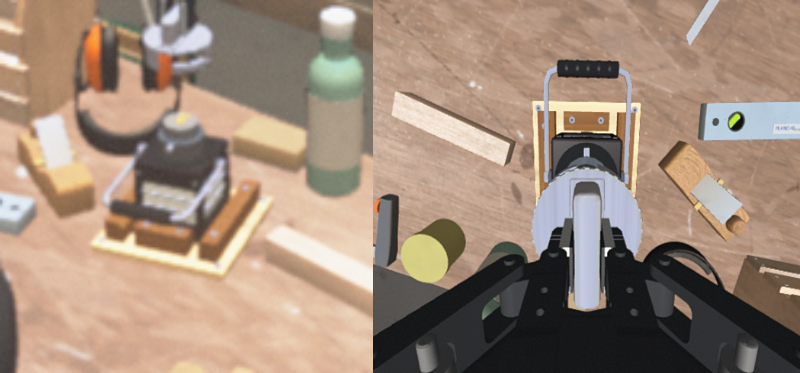

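The cap is free: the scene crop shows the bare neck at (183,125) with the lantern still in the cradle. Now set the cap on the clear bench where the lantern stood.

Run:
```python
from h import *
R=rot(np.radians(50))
move_l([.49,.02,.25],rot(np.radians(80)),feed=.2)
move_l([.47,-.19,.20],R,feed=.2)
move_l([.47,-.19,.075],R,feed=.12)
hit=move_l([.47,-.19,.05],R,feed=.02,until_force=3)
s=sense();print(hit,s['time_s'],s['position'],s['wrist_force'],s['ft_torque'])
p,d=camera('scene');cv2.imwrite('pics/scene9.png',p[:,:,::-1])
cv2.imwrite('pics/c9.png',cv2.resize(p[180:340,260:460,::-1],(600,480)))
```

```text
True 30.325 [ 0.46989176 -0.18997464  0.05558134] [-0.81935801 -0.01374723  5.06286079] [ 0.09617706 -0.01631986 -0.00154237]
```

View pics/c9.png

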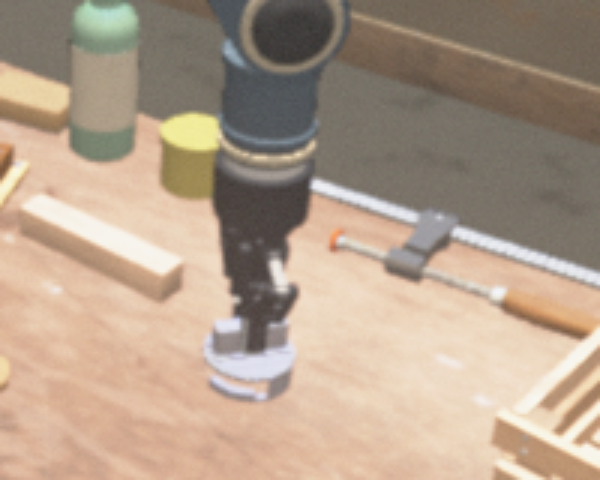

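The cap is on the bench and upright. Contact came at TCP 0.0556, against an expected 0.0555. Release and retreat.

Run:
```python
from h import *
R=rot(np.radians(50))
command_gripper(.045)
move_l([.47,-.19,.13],R,feed=.1)
move_l([.47,-.19,.30],R,feed=.2)
movep([.38,-.30,.35],R)
s=sense();print(s['time_s'],s['position'])
for n in ['scene','top']:
    p,d=camera(n);cv2.imwrite(f'pics/{n}10.png',p[:,:,::-1]);np.save(f'pics/{n}10.npy',d)
    W=cloud(n,d);z=W[...,2];r=np.hypot(W[...,0]-.47,W[...,1]+.19)<.06
    for lo,hi in [(.02,.032),(.047,.06)]:
        Q=W[(d>0)&r&(z>lo)&(z<hi)]
        if len(Q)>10:print(n,lo,len(Q),cv2.minAreaRect(Q[:,:2].astype(np.float32)),np.median(Q[:,2]))
    r=np.hypot(W[...,0]-.508,W[...,1]-.198)<.06
    Q=W[(d>0)&r&(z>.09)&(z<.108)];print(n,'body',cv2.minAreaRect(Q[:,:2].astype(np.float32)),np.median(Q[:,2]))
a=cv2.imread('pics/top0.png')[140:290,140:340];b=cv2.imread('pics/top10.png')[140:290,140:340]
cv2.imwrite('pics/c10.png',np.hstack([cv2.resize(a,(400,300)),cv2.resize(b,(400,300))]))
```

```text
33.325 [ 0.37956112 -0.29993068  0.34942308]
scene 0.02 299 ((0.46135643124580383, -0.19969715178012848), (0.059964120388031006, 0.07282398641109467), 31.25396156311035) 0.024203449221472106
scene 0.047 121 ((0.4699592590332031, -0.19179148972034454), (0.022031521424651146, 0.060642123222351074), 50.943626403808594) 0.05082346640763846
scene body ((0.503374457359314, 0.19021090865135193), (0.08207734674215317, 0.09584391117095947), 30.559688568115234) 0.09657968912357895
top 0.02 398 ((0.47057241201400757, -0.18937307596206665), (0.07279504090547562, 0.07367152720689774), 0.796086311340332) 0.02572008601547282
top 0.047 133 ((0.4708053171634674, -0.18851688504219055), (0.01663316786289215, 0.061220575124025345), 50.39299774169922) 0.0531642219461157
top body ((0.508188784122467, 0.19874915480613708), (0.08434087038040161, 0.10190006345510483), 17.824447631835938) 0.09881549664620415
```

View pics/c10.png

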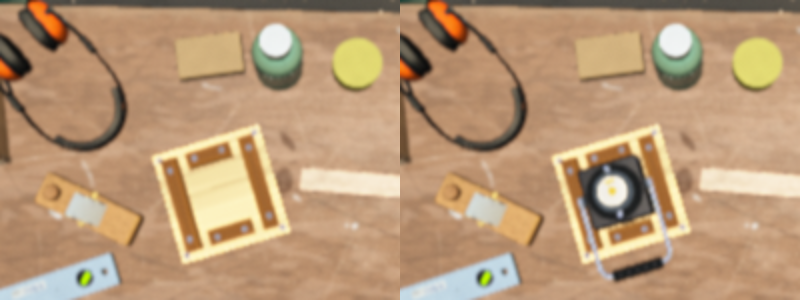

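View pics/scene10.png

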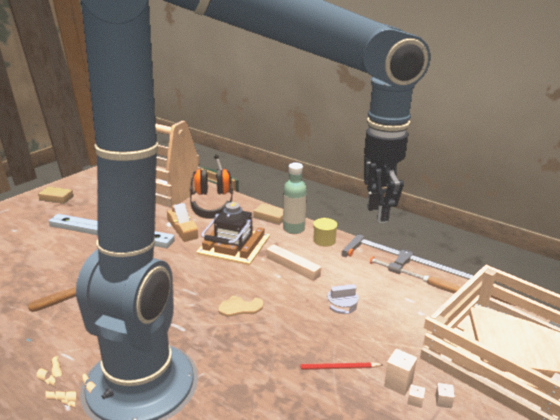

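The before and after crops of the top view match for every bystander. The lantern stands seated in the cradle with its body top at 0.0988, against 0.099 nominal. The handle is folded, and the cap is upright on bare bench at scene pixel (343,298).

```bash
python3 -c "
from rig import *
print(sense()['time_s']);print(finish_job())"
```

```text
33.425
the job is handed in; nothing more can be done
None
```

The lantern is open for its battery change, and I handed the job in at 33.4 s of the 72 s allowed; no verdict was reported.

- **Lantern:** I carried it by its handle and lowered it into the cradle. It stands seated and square, with its body top measured at 98.8 mm against 99 mm expected.
- **Handle:** folded down to the side nearer the robot.
- **Cap:** I pressed it down with about 12 N and turned it about 91° anticlockwise relative to the lantern. Torque stayed below 0.25 N m and nothing jammed. It now stands right way up on bare bench at about (0.47, -0.19), its top level with the bench at 25.7 mm against 26 mm expected.
- **Other things:** top-camera views from before and after show the bottle, tin, sanding block, plane and square bar where they were.

**Disagreements:** the three cameras differed by 2–3 mm (up to 6 mm for the scene camera) on the grip, cap and cradle positions. I aimed between the wrist and top readings, which was within the cradle's play. I inferred the press depth (about 6–8 mm) from force and height, and did not see it directly. No check failed.

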